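Rock a tight rivet anvil out of its die holder

TASK

We are changing over to another rivet size: free the tall slim anvil from the bolted-down die holder on the cutting mat. Its foot sits tight between sprung jaws, so do not just yank it straight up: take it by the post and rock it, first towards the round spring barrels on the side of the holder, then back over the other way, and so on, working it upwards until it frees. Finish while still holding it in the gripper, upright and just clear (a finger's breadth or two) above its own pocket, and leave the short anvil and everything else on the bench as they are.

Things in the scene. Friction and masses are not known exactly. Their poses are not given: they have to be found in the camera images.
- holder: rivet-die holder, a steel block bolted to the bench (fixed): 90 mm (its x) by 150 mm (its y), 28 mm high, on an 8 mm flange 200 mm long (y) with bolt heads. Origin: centre of its underside, z up; flat top at z = 28 mm. Two pockets 22 mm wide (y), floors at z = 14 mm, at x = 0, y = -38 and +38 mm. Each grips a die's foot by its two x ends between rounded sprung jaws
- spring_side (a point): middle of the side of the holder (+x, 45 mm from its origin, 14 mm up) out of which the two round spring barrels with knurled caps stand 32 mm, one per pocket. The jaw at this end of each pocket has a soft coil spring; the opposite jaw (-x end, behind a flat screwed plate) a stiff one. Jaw noses are 8.5 mm above the pocket floor and give up to 4 mm
- anvil: tall slim rivet anvil, the one to free: plain steel, loose, about 0.28 kg, 92 mm high. Origin: centre of its underside, z up its post, x and y along the holder's at the start. Foot: a block 30 mm (x) by 20 mm (y) by 16 mm high, seated 14 mm deep in either of the two pockets. Above the foot a round post 22 mm across up to the top. Clear once its underside is above the holder's top
- anvil_mid (a point): centre of the tall anvil, on the post's axis, 46 mm above its underside. The post can be gripped from 25 to 80 mm above the underside. Each jaw holds its end of the foot by 25 to 40 N of friction, so a straight pull takes some 45 to 75 N; rocking about the holder's y axis by 0.06 to 0.15 rad each way takes only 10 to 25 N at the post and lets the two ends up by turns; the foot leaves the jaws when both ends are some 10 mm up
- anvil_top (a point): centre of the tall anvil's top, 92 mm above its underside
- stub_mid (a point): centre of the short broad rivet anvil (mushroom head 35 mm across, 48 mm high in all, same foot) in the other pocket, 24 mm above its underside; it stays there
- slicker: wooden edge slicker, a flat hardwood stick 150 x 26 x 16 mm; origin at its underside; not part of the job
- dish: round open steel dish of brass rivets, 72 mm across, 16 mm high; origin at its underside; not part of the job
- mallet: wooden-handled hammer with a black rubber head, lying flat; origin at its underside; not part of the job
- driver: wooden-handled screwdriver lying flat; origin at its underside; not part of the job
- jar: open clear jar of brass rivets, 72 mm across, 85 mm high; origin at its underside; not part of the job
- glue: white bottle, 52 mm across, 100 mm high, standing; origin at its underside; not part of the job
- pliers: black-handled pliers lying flat, about 160 mm long; origin at its underside; not part of the job
Mind the look-alikes: they are no part of the job. Leave any blue or red look-alike of the anvil alone.

How it is judged:
By the outcome, as a careful person would: the job done as asked, in the order asked, and still so for the second after the job is handed in, while the arm keeps its last pose, push and grip.
It also fails if it takes over 42 s, if anything falls off the work surface, if the arm or the gripper's body presses on something with over 40 N, if the wrist force passes 120 N, or if a joint passes its speed limit or range.

ROBOT

A 6-joint arm with a two-finger parallel gripper is mounted at the origin on the work surface. World frame = base frame: x ahead of the robot, y to its left, z up, the work surface at z = 0. Lengths are in mm, angles in rad, forces in N, time in s.
With the tool pointing down it reaches from about 325 to 850 mm from the base axis. Payload 4.4 kg.
Tool frame: the origin (TCP) lies between the finger pads; the fingertips stand 22 mm ahead of it and the grasp point (between the pads) lies 3 mm ahead of it; z points along the fingers, y is the direction in which the jaws open and shut (so a half turn about z gives the same grasp; the last joint's range is limited). The gripper opens to 94 mm and grips with 3 to 60 N. Pads are 16 mm wide; open, the fingers measure 119 mm over their backs; the gripper's body (75 mm by 177 mm) begins 78 mm behind the grasp point.
Start: joints at [-1.433, 0.207, 1.542, -0, 1.393, -0.15], TCP at [163.197, -551.356, 227.447] pointing down, gripper open.
Joint ranges: [-2.73, 2.73], [-0.86, 2.22], [0.23, 2.46], [-1.11, 4.25], [0.08, 2.63], [-2.82, 2.82]. Speed limits (rad/s): [2.79, 2.79, 3.14, 3.14, 3.14, 3.14].

INTERFACE

Orientations are given as a 3x3 rotation matrix whose columns are the frame's x, y, z axes.
In Python, from workcell import * gives the robot as it stands.
- The arm moves only by the shell command python3 -m jog 'ROWS' [OPENING]. ROWS is a JSON object of lists of equal length, an entry for each row: "offset": the shift along the world's x, y, z in units of 30 mm (1.0 is 30 mm), a list of three; "spin": the turn about the world's z in units of 10 degrees (1.0 is 10 degrees). In form: {"offset": [[tx, ty, tz], ...], "spin": [spin, ...]}. A call has 1 to 5 rows; each row is the pose to reach, as a shift and turn from the pose measured when the call began; what a row does not reach only later rows make up. A row lasts 1/8 s, in which the tool goes at most 62.5 mm and 10.7 degrees, less where a joint would pass 70% of its speed; a pose out of reach is approached as far as the arm can. A call with a gripper value outside its range is refused whole. OPENING is the finger opening in mm, from 0 to 94, set as the call begins (- or left out, the last holds). The fingers move at their own pace and stop on an object; the grip force is fixed at half the most. Time passes only in rows, so rows that repeat a pose let the fingers close. It gives the time, the measured TCP pose, the force and the opening at its end, in the units of the state.
- get_state(): the state, without advancing time (a new reading comes with each control period).
- grab_frame(name): name is "scene" or "top" or "wrist"; returns (picture, depth): 384x512x3 uint8, red, green, blue; 384x512 float32, mm along the optical axis (not along the pixel's ray), 0 where there is no reading.
- camera_info(name): a dict with "fx", "fy", "cx", "cy" (pixels), "k1" (the pictures are not rectified: a ray, as slopes to the right and down, at radius r is drawn at 1 + k1 r^2 times it, then the intrinsics apply), "R" (3x3) and "t" (3): a world point X has camera coordinates R X + t. Camera axes: x right, y down, z forward; pixel columns grow to the right and rows downward; lengths in mm; the calibration is good to about 2 mm. A picture is of the moment at which its call begins: read the wrist's pose just before it. camera_info takes no time and is no camera call; for the wrist camera it gives the pose at the moment of the call.
- close_job(): hands the job in, once; it reports no verdict.
Trained networks look in the newest picture that a camera, given by its name, has taken for a name from the list of things; names that differ only in an ending like _2 or _b are one class to them, and where a whole thing is asked for, a point or a joint stands for the part that bears it (a point fixed in the world has none). Each returns a list of dicts, best first, with "score" (0 to 1); they miss things now and then, are a little off and sometimes report something else, mostly with a low value. They report only what shows in the picture. A call takes as long as a camera call. They do not tell look-alikes from the thing itself.
- spot_in(camera, label): "location" ([x, y, z] in mm, in the coordinates of the camera as it stood for that picture, good to about 4 mm: the middle of the surface that is visible of it).
The state is a dict: "time": time; "joints": joint angles; "qvel": joint speeds; "joint_torque": joint torques, N m; "eef_pos": TCP position; "orientation": TCP orientation; "wrist_force": force on the tool from outside, world axes, zero at the start; "torque": the same for the moment, N m; "width": finger opening in mm.
Only numpy, scipy, OpenCV 4.12 (cv2) and the standard library are available. Lean on these libraries where they do the work, as an engineer would, in place of code of your own. Each camera call takes 0.05 s, during which the arm holds its last target.

## Working session

There is one attempt and no reset: what is moved stays moved. The work goes in short steps, Python scripts to look and compute and a shell command to move; the robot and the scene stay as the last step left them, time stands still between calls to the robot, and variables do not carry over. Pictures are saved under pics/ and viewed, and the job is handed in when it is done.

```bash
mkdir -p pics; ls; cat > h.py <<'E'
from workcell import *
import numpy as np, cv2
def unproj(cam,u,v,d,info=None):
    c=info or camera_info(cam)
    xd=(u-c["cx"])/c["fx"]; yd=(v-c["cy"])/c["fy"]
    x,y=xd,yd
    for _ in range(20):
        s=1+c["k1"]*(x*x+y*y); x,y=xd/s,yd/s
    p=np.array([x*d,y*d,d])
    return np.array(c["R"]).T@(p-np.array(c["t"]))
def proj(cam,X,info=None):
    c=info or camera_info(cam)
    p=np.array(c["R"])@np.array(X)+np.array(c["t"]); x,y=p[0]/p[2],p[1]/p[2]
    s=1+c["k1"]*(x*x+y*y)
    return c["cx"]+c["fx"]*x*s, c["cy"]+c["fy"]*y*s
def c2w(cam,p):
    c=camera_info(cam); return np.array(c["R"]).T@(np.array(p)-np.array(c["t"]))
def save(img,n,crop=None,scale=1):
    if crop: img=img[crop[1]:crop[3],crop[0]:crop[2]]
    img=cv2.resize(img,None,fx=scale,fy=scale,interpolation=cv2.INTER_CUBIC)
    cv2.imwrite("pics/"+n,img[:,:,::-1])
E
python3 - <<'E'
from h import *
np.set_printoptions(precision=1,suppress=True)
for cam in ("scene","top"):
    p,d=grab_frame(cam); save(p,cam+"0.png",scale=1.5); np.savez("/tmp/"+cam,p=p,d=d)
    for l in ("anvil","holder","stub_mid","spring_side"):
        for r in spot_in(cam,l)[:4]: print(cam,l,round(r["score"],2),c2w(cam,r["location"]),np.round(proj(cam,c2w(cam,r["location"]))))
print(get_state())
E
```

```text
pics
scene anvil 0.73 [202.9 376.5  49.1] [375. 183.]
scene anvil 0.68 [530.9  88.2  74.2] [260. 224.]
scene anvil 0.51 [463.5 524.9  51.8] [420. 247.]
scene anvil 0.45 [197.2 300.3  47.2] [351. 178.]
scene holder 0.71 [540.7  53.3  25.2] [246. 237.]
scene stub_mid 0.53 [517.9  12.3  58.6] [235. 220.]
scene spring_side 0.68 [541.9  57.2  30.6] [247. 236.]
top anvil 0.63 [187.1 298.1  69.7] [175. 265.]
top anvil 0.6 [525.2  47.2  30.1] [251. 168.]
top anvil 0.57 [198.3 372.8  72.6] [153. 262.]
top anvil 0.41 [452.2 523.1  64.8] [112. 186.]
top holder 0.69 [522.5  49.2  30.7] [250. 169.]
top stub_mid 0.61 [511.4  10.6  64.9] [261. 171.]
top stub_mid 0.46 [433.7 438.2  22.5] [139. 193.]
top spring_side 0.64 [519.6  47.5  28.6] [251. 170.]
top spring_side 0.22 [ 450.4 -422.7   25.7] [384. 192.]
{'time': 0.5, 'joints': array([-1.4,  0.2,  1.5,  0. ,  1.4, -0.2]), 'qvel': array([ 0.,  0., -0.,  0.,  0., -0.]), 'joint_torque': array([ -0. , -37. , -28.1,   0.1,   0. ,  -0. ]), 'eef_pos': array([ 163.2, -551.3,  227.4]), 'orientation': array([[ 1. ,  0.3,  0. ],
       [ 0.3, -1. ,  0. ],
       [ 0. , -0. , -1. ]]), 'wrist_force': array([ 0.5, -0.3,  0.1]), 'torque': array([ 0.1, -0. , -0. ]), 'width': 93.77289404276091}
```

View pics/scene0.png

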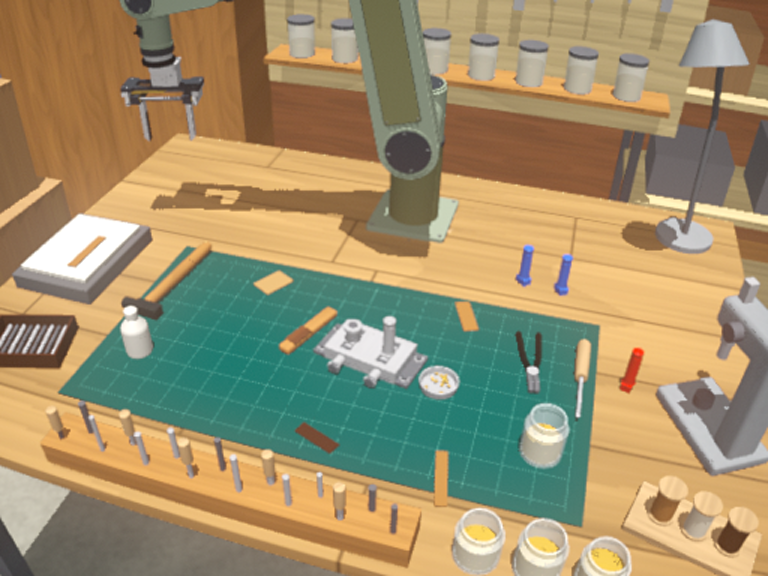

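```bash
python3 - <<'E'
from h import *
z=np.load("/tmp/scene.npz"); save(z["p"],"scene_c.png",(190,160,330,290),5)
z=np.load("/tmp/top.npz"); save(z["p"],"top_c.png",(190,120,310,220),6)
E
```

```text
(no output)
```

View pics/scene_c.png

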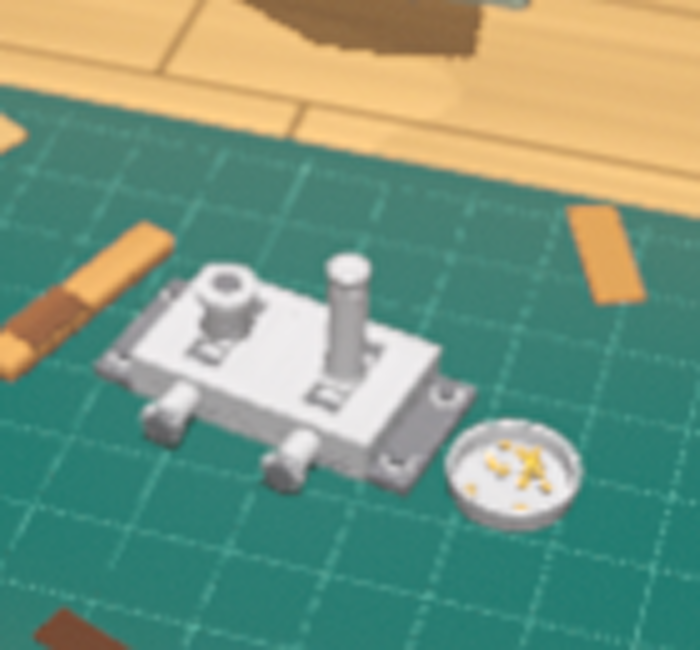

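View pics/top_c.png

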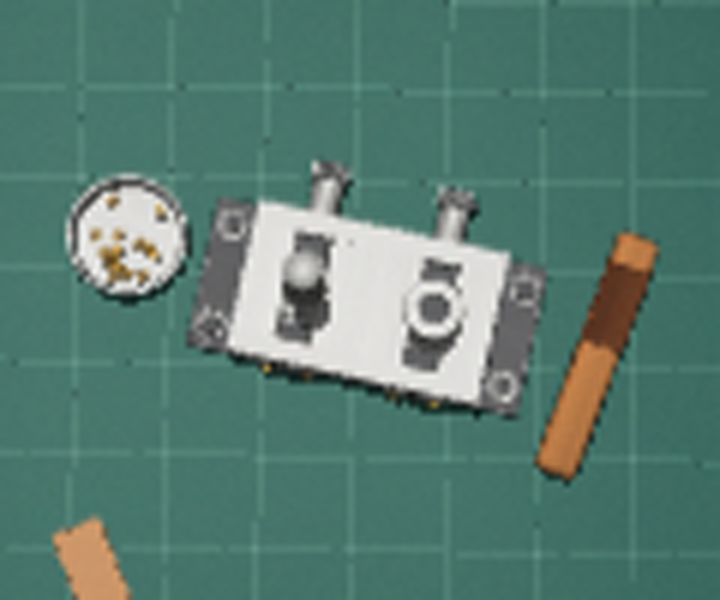

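View pics/top0.png

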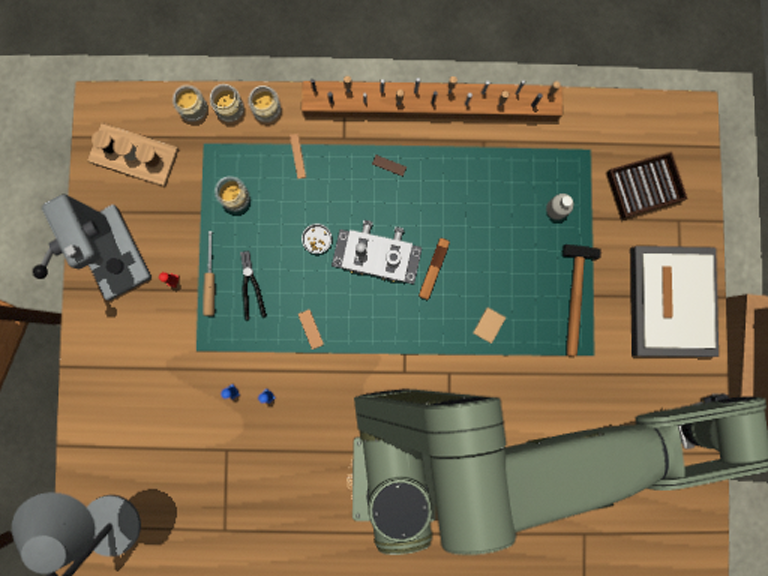

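The top picture shows the holder in the middle (full-frame pixel about 251,168), with its barrels on the far (+x) side. The tall anvil is in the left (+y) pocket and the stub in the right one. The look-alikes are well away: two blue by the base and one red at the left. Next I'll work out the pose.

```bash
cat >> h.py <<'E'
def onplane(cam,u,v,z,info=None):
    c=info or camera_info(cam)
    a=unproj(cam,u,v,1.,c); o=-np.array(c["R"]).T@np.array(c["t"]); d=a-o
    return o+d*(z-o[2])/d[2]
E
python3 - <<'E'
from h import *
np.set_printoptions(precision=1,suppress=True)
z=np.load("/tmp/top.npz"); p=z["p"].astype(int); d=z["d"]
# white top mask
m=((p.min(2)>190)&(p.max(2)-p.min(2)<25)).astype(np.uint8)
n,lab,st,ce=cv2.connectedComponentsWithStats(m)
k=lab[172,252]; print(st[k] if k else k)
ys,xs=np.where(lab==k); r=cv2.minAreaRect(np.c_[xs,ys].astype(np.float32)); print(r)
b=cv2.boxPoints(r); W=np.array([onplane("top",u,v,28)for u,v in b]); print(W, W.mean(0))
e=np.diff(W,axis=0); print(np.linalg.norm(e,axis=1), np.degrees(np.arctan2(e[:,1],e[:,0])))
c=camera_info("top"); print("cam",-c["R"].T@c["t"])
# tall anvil top from depth: points in world higher than 60
for cam in("top","scene"):
    z=np.load(f"/tmp/{cam}.npz");d=z["d"];c=camera_info(cam)
    pts=[]
    for v in range(384):
        for u in range(512):
            if d[v,u]>0:
                w=unproj(cam,u,v,d[v,u],c)
                if 420<w[0]<640 and -80<w[1]<180 and w[2]>15: pts.append(np.r_[w,u,v])
    P=np.array(pts); 
    for lo,hi in((20,33),(40,55),(55,75),(75,120)):
        q=P[(P[:,2]>lo)&(P[:,2]<hi)]; print(cam,lo,hi,len(q),q.mean(0) if len(q) else 0)
    q=P[P[:,2]>75]; print(q)
E
```

```text
[228 150  46  37 818]
((251.27647399902344, 167.00587463378906), (42.40989685058594, 30.47872543334961), 12.52880859375)
[[492.7 128.7  28. ]
 [598.4 107.3  28. ]
 [567.9 -38.6  28. ]
 [462.5 -16.4  28. ]] [530.4  45.3  28. ]
[107.8 149.1 107.7] [ -11.4 -101.8  168.1]
cam [ 293.6   62.2 1736.6]
top 20 33 848 [521.6  44.7  27.7 251.4 169.5]
top 40 55 13 [518.9  47.   43.8 250.8 169.6]
top 55 75 85 [511.8  15.1  64.6 260.1 171. ]
top 75 120 41 [525.4  82.5 102.8 240.4 165.2]
[[535.   90.6 110.2 238.  162. ]
 [535.7  87.3 105.9 239.  162. ]
 [535.   83.9 111.2 240.  162. ]
 [535.5  80.6 108.  241.  162. ]
 [536.1  77.3 104.2 242.  162. ]
 [531.9  90.6 108.8 238.  163. ]
 [532.7  87.3 103.4 239.  163. ]
 [532.5  83.9 104.9 240.  163. ]
 [532.8  80.6 103.6 241.  163. ]
 [533.   77.3 102.2 242.  163. ]
 [527.2  93.7 117.6 237.  164. ]
 [528.5  90.5 108.6 238.  164. ]
 [529.6  87.3 101.6 239.  164. ]
 [528.9  83.9 106.8 240.  164. ]
 [527.8  80.4 114.4 241.  164. ]
 [528.4  77.1 110.7 242.  164. ]
 [528.7  73.8 109.2 243.  164. ]
 [524.9  93.8 110.1 237.  165. ]
 [525.1  90.4 109.2 238.  16
[... 3854 characters left out ...]
222. ]
 [539.4  85.3  88.5 258.  222. ]
 [534.6  86.9  84.9 259.  222. ]
 [531.7  88.9  83.  260.  222. ]
 [532.   91.8  84.  261.  222. ]
 [528.2  93.6  81.4 262.  222. ]
 [528.1  96.4  82.  263.  222. ]
 [533.2  78.2  77.9 256.  223. ]
 [537.   82.   82.1 257.  223. ]
 [533.9  84.   80.  258.  223. ]
 [538.2  87.9  84.6 259.  223. ]
 [536.6  90.3  83.9 260.  223. ]
 [532.3  92.   80.8 261.  223. ]
 [529.7  94.1  79.2 262.  223. ]
 [524.7  95.7  75.4 263.  223. ]
 [536.5  82.   78.  257.  224. ]
 [535.9  84.6  78.2 258.  224. ]
 [533.4  86.7  76.6 259.  224. ]
 [534.9  90.   78.8 260.  224. ]
 [533.9  92.5  78.7 261.  224. ]
 [530.1  94.3  76.  262.  224. ]
 [537.2  87.9  76.6 259.  225. ]]
```

```bash
python3 - <<'E'
from h import *
s=get_state(); R=s["orientation"]; print(R, np.degrees(np.arctan2(R[1,1],R[0,1])))
E
python3 -m jog '{"offset": [[12.1,21.2,0],[12.1,21.2,0],[12.1,21.2,0],[12.1,21.2,0],[12.1,21.2,0]], "spin": [-2.8,-2.8,-2.8,-2.8,-2.8]}' 60
```

```text
[[ 9.58883241e-01  2.83800865e-01  1.51352149e-06]
 [ 2.83800864e-01 -9.58883238e-01  7.32963322e-05]
 [ 2.22528529e-05 -6.98530858e-05 -9.99999997e-01]] -73.51281610055796
time: 1.12
eef_pos: [318.8, -278.3, 227.8]
orientation: [[0.98, -0.2, 0.001], [-0.2, -0.98, -0.001], [0.001, 0.001, -1.0]]
wrist_force: [0.3, 0.4, -0.1]
width: 60.1
```

```bash
python3 -m jog '{"offset": [[6.9,12.1,0],[6.9,12.1,0],[6.9,12.1,0],[6.9,12.1,0],[6.9,12.1,0]], "spin": [0,0,0,0,0]}'
python3 -m jog '{"offset": [[2.8,4.9,0],[2.8,4.9,0],[2.8,4.9,0]], "spin": [0,0,0]}'
```

```text
time: 1.75
eef_pos: [473.7, -6.5, 228.2]
orientation: [[0.98, -0.2, 0.002], [-0.2, -0.98, -0.001], [0.003, 0.001, -1.0]]
wrist_force: [-0.3, -0.2, 0.2]
width: 59.8
time: 2.12
eef_pos: [558.6, 143.1, 228.3]
orientation: [[0.98, -0.198, 0.003], [-0.198, -0.98, -0.001], [0.003, 0.001, -1.0]]
wrist_force: [0.2, -0.3, 1.0]
width: 60.4
```

```bash
python3 - <<'E'
from h import *
np.set_printoptions(precision=2,suppress=True)
s=get_state();print(s["eef_pos"],s["time"])
c=camera_info("wrist"); p,d=grab_frame("wrist"); save(p,"w1.png",scale=1.5); np.savez("/tmp/w1",p=p,d=d,**{k:c[k] for k in c})
print("cam",-c["R"].T@c["t"]); 
for l in ("anvil_top","stub_mid","holder"):
    for r in spot_in("wrist",l)[:2]: print(l,round(r["score"],2),c2w("wrist",r["location"]))
for X in([526.5,84,106],[511,9.6,62],[518.8,46.8,28]): print(proj("wrist",X,c))
E
```

```text
[558.62 143.07 228.3 ] 2.125
cam [627.36 127.87 384.78]
anvil_top 0.82 [537.82  84.07  87.87]
stub_mid 0.69 [513.15  14.01  64.47]
holder 0.63 [529.44  42.    29.07]
(np.float64(318.98253578475504), np.float64(214.911651229978))
(np.float64(378.4289237180672), np.float64(203.03854377768286))
(np.float64(336.6349454693324), np.float64(195.34038077033676))
```

View pics/w1.png

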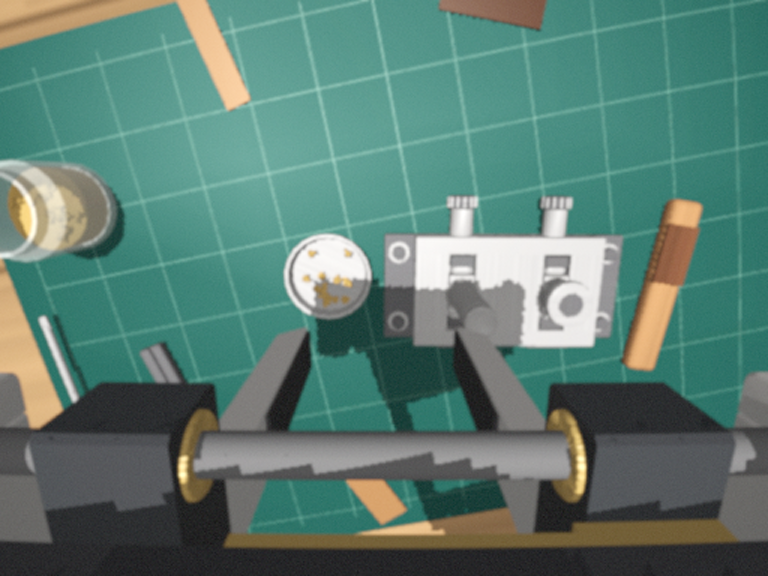

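The anvil top shows at (320,215), against a predicted (319,215). The stub is at (380,201), close to its prediction, and the holder's edges are square with the tool. So the pose estimate is confirmed. I overshot, so I'll move back over the anvil.

```bash
python3 -m jog '{"offset": [[-1.07,-1.97,0],[-1.07,-1.97,0],[-1.07,-1.97,0]], "spin": [0,0,0]}'
python3 - <<'E'
from h import *
np.set_printoptions(precision=2,suppress=True)
s=get_state();print(s["eef_pos"],s["time"],s["joints"])
c=camera_info("wrist"); p,d=grab_frame("wrist"); save(p,"w2.png",scale=1.5)
for X in([526.5,84,106],[511,9.6,62],[518.8,46.8,28]): print(proj("wrist",X,c))
E
```

```text
time: 2.7
eef_pos: [525.3, 80.7, 228.3]
orientation: [[0.98, -0.201, 0.003], [-0.201, -0.98, -0.002], [0.003, 0.001, -1.0]]
wrist_force: [0.6, 0.6, -0.3]
width: 59.5
[525.25  80.66 228.3 ] 2.7 [-0.01  0.11  1.65 -0.    1.38  1.76]
(np.float64(248.92598827668849), np.float64(194.51005508108966))
(np.float64(318.9530223643231), np.float64(184.93437829297616))
(np.float64(281.5359591402511), np.float64(178.78690159818115))
```

View pics/w2.png

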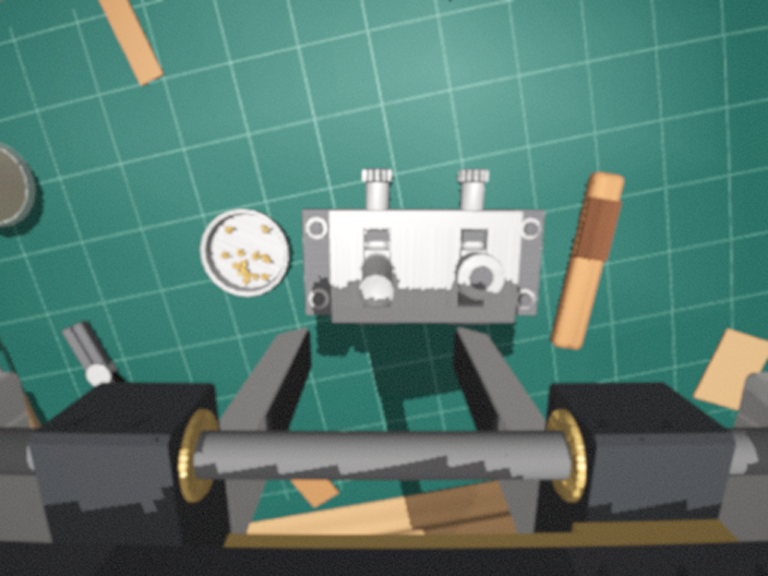

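```bash
python3 -m jog '{"offset": [[0.03,0.07,-1.5],[0.03,0.07,-3],[0.03,0.07,-4],[0.03,0.07,-4],[0.03,0.07,-4]], "spin": [0,0,0,0,0]}' 50
python3 - <<'E'
from h import *
s=get_state();print(s["eef_pos"],s["time"],s["wrist_force"],s["orientation"])
c=camera_info("wrist"); p,d=grab_frame("wrist"); save(p,"w3.png",scale=1.5)
for X in([526.2,82.8,106],): print(proj("wrist",X,c))
E
```

```text
time: 3.38
eef_pos: [528.0, 83.7, 109.8]
orientation: [[0.98, -0.2, 0.005], [-0.2, -0.98, -0.002], [0.006, 0.0, -1.0]]
wrist_force: [1.1, 0.8, -0.9]
width: 50.0
[527.99505656  83.74663345 109.8111243 ] 3.375 [ 1.09013107  0.78285439 -0.90724556] [[ 9.79879764e-01 -1.99514423e-01  5.44456615e-03]
 [-1.99509033e-01 -9.79894806e-01 -1.52134183e-03]
 [ 5.63863174e-03  4.04491951e-04 -9.99984021e-01]]
(np.float64(254.0600153408401), np.float64(248.45802505039742))
```

View pics/w3.png

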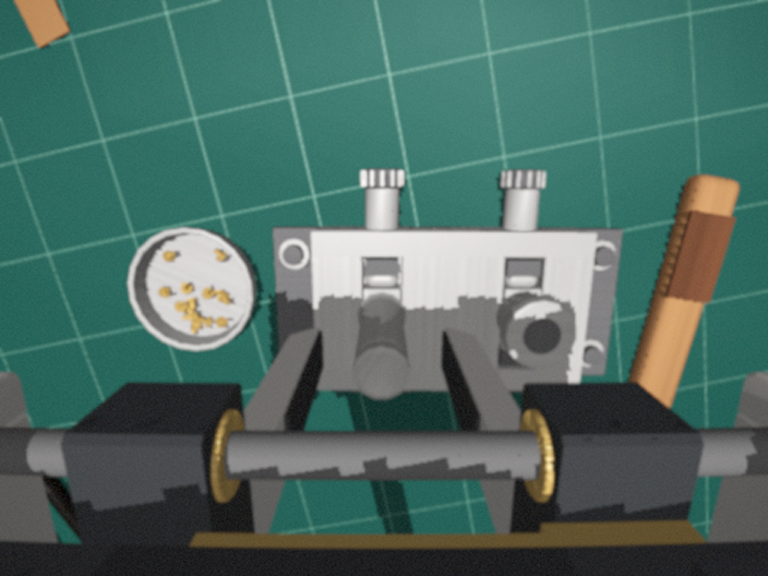

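Post at pixel (255,249), midway between the fingers and matching the prediction. Lower and close.

```bash
python3 -m jog '{"offset": [[-0.05,-0.02,-1.03],[-0.05,-0.02,-1.03],[-0.05,-0.02,-1.03]], "spin": [0,0,0]}' 50
python3 -m jog '{"offset": [[0,0,0],[0,0,0],[0,0,0],[0,0,0],[0,0,0]], "spin": [0,0,0,0,0]}' 10
python3 - <<'E'
from h import *
s=get_state();print(s["eef_pos"],s["time"],s["wrist_force"],s["torque"],s["width"])
c=camera_info("wrist"); p,d=grab_frame("wrist"); save(p,"w4.png",scale=1.5)
E
```

```text
time: 3.8
eef_pos: [528.2, 83.1, 81.1]
orientation: [[0.98, -0.2, 0.009], [-0.2, -0.98, -0.002], [0.009, -0.0, -1.0]]
wrist_force: [-0.4, 0.1, 1.0]
width: 50.0
time: 4.42
eef_pos: [528.6, 83.7, 81.6]
orientation: [[0.98, -0.2, 0.01], [-0.2, -0.98, -0.0], [0.01, -0.002, -1.0]]
wrist_force: [-0.2, 2.9, 3.7]
width: 21.4
[528.58640941  83.68591417  81.59751035] 4.425 [-0.18613234  2.87155686  3.66762149] [ 0.60020749  0.01785238 -0.01141095] 21.442580933443423
```

View pics/w4.png

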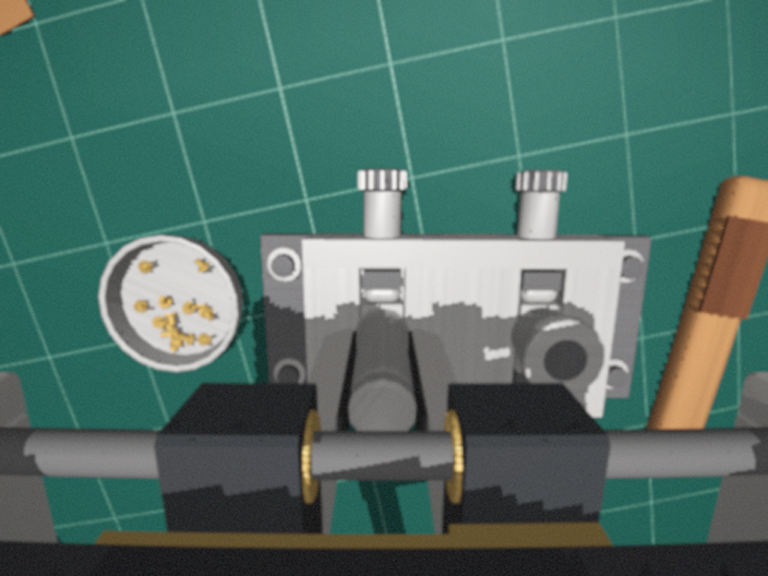

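Gripped: width 21.4, and the picture shows the post held between the pads. First rock goes towards the barrels, along holder +x = (0.98,-0.20), with a slight rise.

```bash
cat > st.py <<'E'
from h import *
np.set_printoptions(precision=2,suppress=True)
s=get_state();d=np.array([.979,-.203,0]);e=np.array([.203,.979,0]);dp=s["eef_pos"]-np.array([528.6,83.7,81.6]);f=s["wrist_force"]
print("t",s["time"],"dx %.1f dy %.1f dz %.1f"%(dp@d,dp@e,dp[2]),"F x %.1f y %.1f z %.1f"%(f@d,f@e,f[2]),"w %.1f"%s["width"],"Ty",s["torque"]@e)
E
python3 -m jog '{"offset": [[0.1,-0.02,0.02],[0.2,-0.04,0.04],[0.26,-0.055,0.06],[0.26,-0.055,0.06]], "spin": [0,0,0,0]}'; python3 st.py
```

```text
time: 4.97
eef_pos: [529.9, 83.4, 81.6]
orientation: [[0.98, -0.2, -0.005], [-0.2, -0.98, 0.002], [-0.005, -0.001, -1.0]]
wrist_force: [-12.7, 5.3, 9.2]
width: 21.6
t 4.975 dx 1.3 dy 0.0 dz 0.0 F x -13.5 y 2.6 z 9.2 w 21.6 Ty 2.4859995449929984
```

```bash
python3 -m jog '{"offset": [[0.3,-0.06,0.06],[0.4,-0.08,0.1],[0.45,-0.09,0.12],[0.45,-0.09,0.12]], "spin": [0,0,0,0]}'; python3 st.py
```

```text
time: 5.48
eef_pos: [535.5, 82.4, 82.1]
orientation: [[0.98, -0.2, -0.024], [-0.199, -0.98, 0.005], [-0.024, 0.0, -1.0]]
wrist_force: [-11.4, 5.8, 5.2]
width: 21.4
t 5.475 dx 7.0 dy 0.1 dz 0.5 F x -12.3 y 3.3 z 5.2 w 21.4 Ty 2.7721165251873074
```

```bash
python3 -m jog '{"offset": [[-0.2,0.04,0.1],[-0.4,0.08,0.16],[-0.6,0.12,0.2],[-0.75,0.15,0.24],[-0.75,0.15,0.24]], "spin": [0,0,0,0,0]}'; python3 st.py
python3 - <<'E'
from h import *
p,d=grab_frame("scene"); save(p,"s5.png",(210,180,310,260),7)
p,d=grab_frame("wrist"); save(p,"w5.png",scale=1.5)
E
```

```text
time: 6.1
eef_pos: [516.0, 86.1, 86.9]
orientation: [[0.98, -0.2, -0.015], [-0.2, -0.98, 0.004], [-0.016, -0.0, -1.0]]
wrist_force: [12.9, 1.3, -20.6]
width: 21.6
t 6.1 dx -12.8 dy -0.2 dz 5.3 F x 12.4 y 3.9 z -20.6 w 21.6 Ty -2.5156194194665136
```

View pics/s5.png

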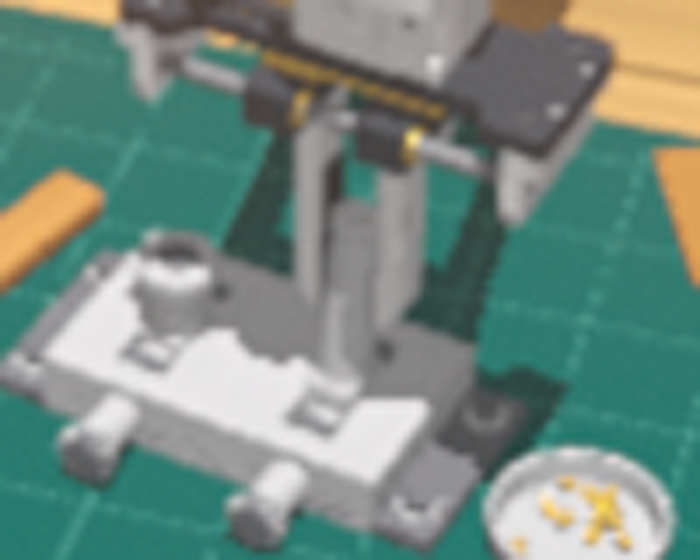

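View pics/w5.png

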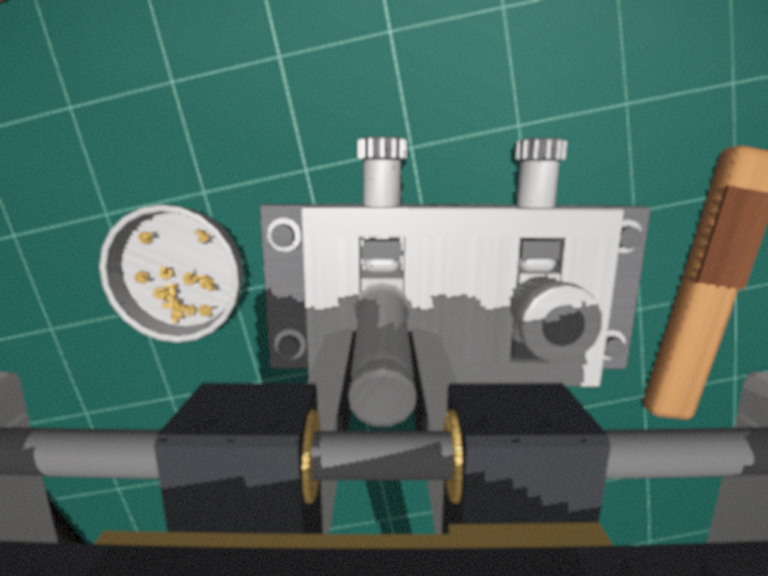

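Rocked towards the barrels (+7 mm), then back (-13 mm), with about 5 mm of lift. In the wrist picture the post is still centred between the pads. Next rock is towards the barrels.

```bash
python3 -m jog '{"offset": [[0.2,-0.04,0.04],[0.4,-0.08,0.08],[0.6,-0.12,0.12],[0.78,-0.16,0.16],[0.78,-0.16,0.18]], "spin": [0,0,0,0,0]}'; python3 st.py
```

```text
time: 6.82
eef_pos: [531.1, 83.1, 88.5]
orientation: [[0.979, -0.2, -0.035], [-0.2, -0.98, 0.007], [-0.036, 0.001, -0.999]]
wrist_force: [-10.1, 5.6, -3.2]
width: 21.1
t 6.825 dx 2.6 dy -0.1 dz 6.9 F x -11.0 y 3.4 z -3.2 w 21.1 Ty 2.255084836064601
```

```bash
python3 -m jog '{"offset": [[0.25,-0.05,0.1],[0.35,-0.07,0.15],[0.4,-0.08,0.2],[0.4,-0.08,0.2]], "spin": [0,0,0,0]}'; python3 st.py
python3 - <<'E'
from h import *
p,d=grab_frame("scene"); save(p,"s6.png",(210,180,310,260),7)
E
```

```text
time: 7.32
eef_pos: [532.5, 82.8, 88.6]
orientation: [[0.978, -0.2, -0.06], [-0.199, -0.98, 0.01], [-0.06, 0.002, -0.998]]
wrist_force: [-12.4, 6.1, -7.2]
width: 21.7
t 7.325 dx 4.0 dy -0.1 dz 7.0 F x -13.3 y 3.4 z -7.2 w 21.7 Ty 2.324552412233649
```

View pics/s6.png

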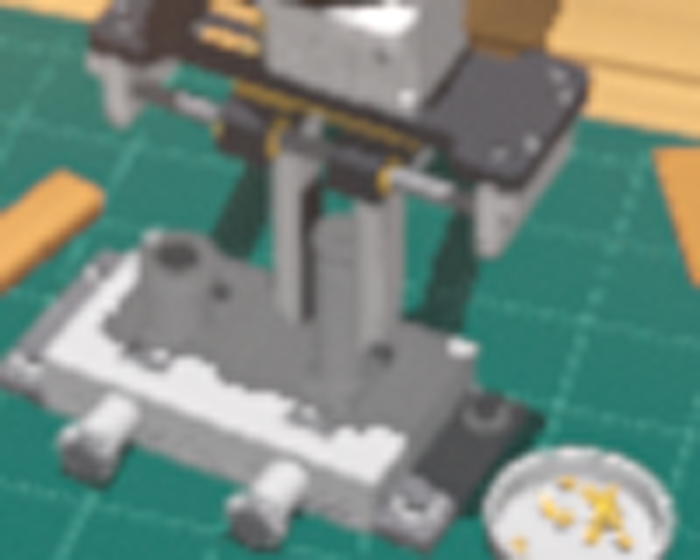

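```bash
python3 -m jog '{"offset": [[-0.15,0.03,0.1],[-0.3,0.06,0.16],[-0.45,0.09,0.22],[-0.55,0.11,0.26],[-0.55,0.11,0.26]], "spin": [0,0,0,0,0]}'; python3 st.py
python3 - <<'E'
from h import *
p,d=grab_frame("wrist"); save(p,"w7.png",scale=1.5)
print(get_state()["orientation"][:,2])
E
```

```text
time: 8.0
eef_pos: [515.6, 85.6, 95.7]
orientation: [[0.978, -0.199, -0.061], [-0.199, -0.98, 0.009], [-0.062, 0.003, -0.998]]
wrist_force: [1.0, -0.1, -2.2]
width: 21.7
t 8.0 dx -13.1 dy -0.7 dz 14.1 F x 1.0 y 0.1 z -2.2 w 21.7 Ty -0.07516824680802074
[-0.06034586  0.00935568 -0.99813368]
```

View pics/w7.png

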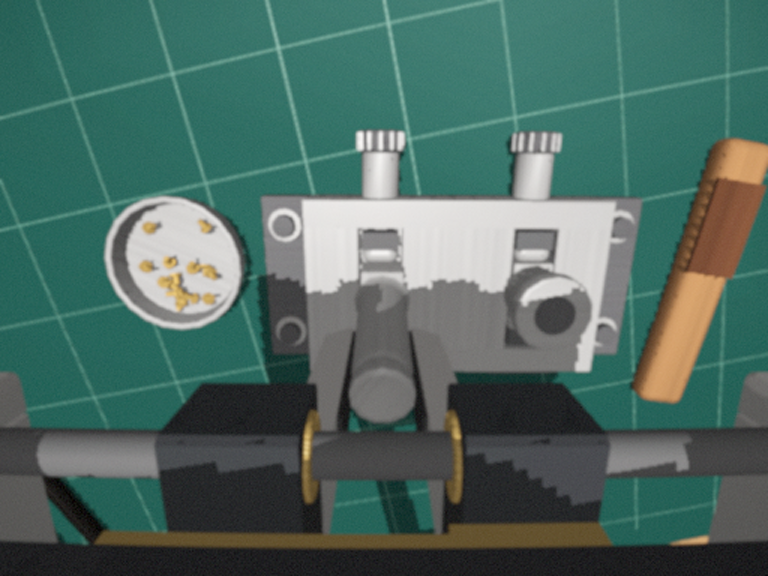

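The wrist force is down to the anvil's own weight, so it has come loose. Next I'll measure its tilt with a cylinder fit on the wrist depth.

```bash
cat > tilt.py <<'E'
from h import *
import sys
from scipy.optimize import least_squares
np.set_printoptions(precision=3,suppress=True)
s=get_state(); c=camera_info("wrist"); p,d=grab_frame("wrist"); np.savez("/tmp/w_"+sys.argv[1],p=p,d=d)
save(p,"w_"+sys.argv[1]+".png",scale=1.5)
R=s["orientation"]; T=s["eef_pos"]
v0,v1,u0,u1=160,290,225,290
W=np.array([unproj("wrist",u,v,d[v,u],c) for v in range(v0,v1) for u in range(u0,u1) if d[v,u]>0])
H=np.array([[.979,-.203,0],[.203,.979,0],[0,0,1]])  # rows: holder axes
c0=np.array([518.8,46.8,0])+38*np.array([.203,.979,0])
Q=(W-c0)@H.T   # pocket frame (pocket centre at 0,0)
q0=(T+3*R[:,2]-c0)@H.T; print("grasp pt in pocket frame",q0,"tool z",H@R[:,2])
S=Q[(abs(Q[:,1]-q0[1])<9.5)&(Q[:,0]>q0[0]-4)&(abs(Q[:,0]-q0[0])<28)&(Q[:,2]>52)&(Q[:,2]<q0[2]+40)]
def f(x):
    a=np.array([x[2],x[3],1]);a/=np.linalg.norm(a)
    r=S-np.array([x[0],x[1],q0[2]]); return np.linalg.norm(np.cross(r,a),axis=1)-11
# drop top cap: iterate
x=np.array([q0[0],q0[1],0,0])
for _ in range(4):
    o=least_squares(f,x,loss="soft_l1",f_scale=1.0); x=o.x
    k=abs(f(x))<3; S=S[k]
print("n",len(S),"axis at grasp z",x[:2],"slopes x,y",x[2:],"rms",np.sqrt(np.mean(f(x)**2)),"z range",S[:,2].min(),S[:,2].max())
a=np.array([x[2],x[3],1]);a/=np.linalg.norm(a)
base=np.array([x[0],x[1],q0[2]])
t=(Q-base)@a; rad=np.linalg.norm(np.cross(Q-base,a),axis=1)
for lo in range(-60,45,4):
    k=(t>lo)&(t<=lo+4)&(rad<22); 
    if k.sum(): print(lo,k.sum(),"rad med %.1f"%np.median(rad[k]), "inner<8: %d"%((rad<8)&k).sum())
E
python3 tilt.py a
```

```text
grasp pt in pocket frame [-10.934  -0.607  93.277] tool z [-0.061 -0.003 -0.998]
n 2219 axis at grasp z [-6.1   -2.176] slopes x,y [-0.108  0.   ] rms 0.8220792563621787 z range 52.05283465873029 133.2108459874248
-60 54 rad med 15.6 inner<8: 0
-56 66 rad med 15.7 inner<8: 0
-52 284 rad med 13.0 inner<8: 0
-48 141 rad med 11.2 inner<8: 0
-44 71 rad med 10.8 inner<8: 0
-40 73 rad med 10.8 inner<8: 0
-36 71 rad med 10.8 inner<8: 0
-32 82 rad med 10.9 inner<8: 0
-28 82 rad med 10.9 inner<8: 0
-24 101 rad med 10.9 inner<8: 0
-20 132 rad med 11.2 inner<8: 0
-16 170 rad med 11.3 inner<8: 0
-12 172 rad med 11.3 inner<8: 0
-8 185 rad med 11.4 inner<8: 0
-4 192 rad med 11.5 inner<8: 0
0 214 rad med 11.4 inner<8: 0
4 208 rad med 11.5 inner<8: 0
8 300 rad med 11.3 inner<8: 0
12 261 rad med 10.5 inner<8: 0
16 181 rad med 11.8 inner<8: 0
20 574 rad med 10.8 inner<8: 247
24 1091 rad med 8.6 inner<8: 462
28 114 rad med 15.1 inner<8: 0
32 119 rad med 15.2 inner<8: 0
36 112 rad med 15.6 inner<8: 0
40 106 rad med 16.2 inner<8: 0
44 98 rad med 16.3 inner<8: 0
```

```bash
python3 -m jog '{"offset": [[0,0,-0.15],[0.1,-0.02,-0.2],[0.2,-0.04,-0.2],[0.3,-0.06,-0.2],[0.3,-0.06,-0.2]], "spin": [0,0,0,0,0]}'; python3 st.py; python3 tilt.py b | head -2
```

```text
time: 8.72
eef_pos: [523.6, 84.2, 95.1]
orientation: [[0.978, -0.199, -0.064], [-0.199, -0.98, 0.01], [-0.065, 0.003, -0.998]]
wrist_force: [-12.3, 2.4, 24.2]
width: 21.6
t 8.725 dx -5.0 dy -0.5 dz 13.5 F x -12.5 y -0.1 z 24.2 w 21.6 Ty 2.7939021168425273
grasp pt in pocket frame [-3.134 -0.375 92.15 ] tool z [-0.065 -0.004 -0.998]
n 2075 axis at grasp z [-1.191 -1.932] slopes x,y [-0.054  0.001] rms 0.8305447897621842 z range 52.09879589568992 131.87045900512533
```

Tilt is halved, from -0.108 to -0.054, with the foot bearing on the jaw noses. One more nudge.

```bash
python3 -m jog '{"offset": [[0.15,-0.03,-0.1],[0.25,-0.05,-0.12],[0.32,-0.065,-0.12],[0.32,-0.065,-0.12]], "spin": [0,0,0,0]}'; python3 st.py; python3 tilt.py c | head -2
```

```text
time: 9.28
eef_pos: [531.3, 82.6, 95.2]
orientation: [[0.978, -0.198, -0.07], [-0.198, -0.98, 0.01], [-0.07, 0.004, -0.998]]
wrist_force: [-10.2, 0.6, 19.5]
width: 21.6
t 9.275 dx 2.8 dy -0.5 dz 13.6 F x -10.1 y -1.5 z 19.5 w 21.6 Ty 2.568368919187384
grasp pt in pocket frame [ 4.742 -0.368 92.237] tool z [-0.07  -0.004 -0.998]
n 1922 axis at grasp z [ 3.182 -1.872] slopes x,y [0.012 0.003] rms 0.8623290796286804 z range 52.0490364178389 132.01859764619917
```

Upright within about 0.01 rad. Now lift straight out and recentre.

```bash
python3 -m jog '{"offset": [[0,0,0.2],[0,0,0.45],[-0.08,0.016,0.7],[-0.08,0.016,0.72],[-0.08,0.016,0.72]], "spin": [0,0,0,0,0]}'; python3 st.py; python3 tilt.py d
python3 - <<'E'
from h import *
p,d=grab_frame("scene"); save(p,"s8.png",(200,170,310,260),7)
E
```

```text
time: 9.95
eef_pos: [528.7, 83.0, 116.6]
orientation: [[0.978, -0.198, -0.07], [-0.198, -0.98, 0.01], [-0.071, 0.004, -0.997]]
wrist_force: [-0.7, 1.0, -3.4]
width: 21.8
t 9.95 dx 0.2 dy -0.6 dz 35.0 F x -0.9 y 0.8 z -3.4 w 21.8 Ty -0.011785335524004093
grasp pt in pocket frame [  2.127  -0.501 113.601] tool z [-0.071 -0.004 -0.997]
n 2263 axis at grasp z [ 0.797 -1.999] slopes x,y [-0.009  0.002] rms 0.9945959379295266 z range 52.2755728748809 153.28460848883785
-60 48 rad med 14.4 inner<8: 0
-56 36 rad med 14.7 inner<8: 0
-52 218 rad med 13.4 inner<8: 0
-48 193 rad med 11.2 inner<8: 0
-44 57 rad med 10.1 inner<8: 0
-40 60 rad med 10.2 inner<8: 0
-36 60 rad med 10.3 inner<8: 0
-32 72 rad med 10.4 inner<8: 0
-28 65 rad med 10.5 inner<8: 0
-24 75 rad med 10.7 inner<8: 0
-20 137 rad med 11.0 inner<8: 0
-16 160 rad med 11.1 inner<8: 0
-12 150 rad med 11.1 inner<8: 0
-8 174 rad med 11.3 inner<8: 0
-4 170 rad med 11.4 inner<8: 0
0 207 rad med 11.6 inner<8: 0
4 195 rad med 11.4 inner<8: 0
8 207 rad med 11.7 inner<8: 0
12 344 rad med 11.1 inner<8: 0
16 134 rad med 16.4 inner<8: 0
20 235 rad med 11.9 inner<8: 1
24 1415 rad med 8.0 inner<8: 705
28 133 rad med 17.2 inner<8: 4
32 122 rad med 17.0 inner<8: 0
36 112 rad med 17.6 inner<8: 0
40 93 rad med 17.6 inner<8: 0
44 86 rad med 18.2 inner<8: 0
```

View pics/s8.png

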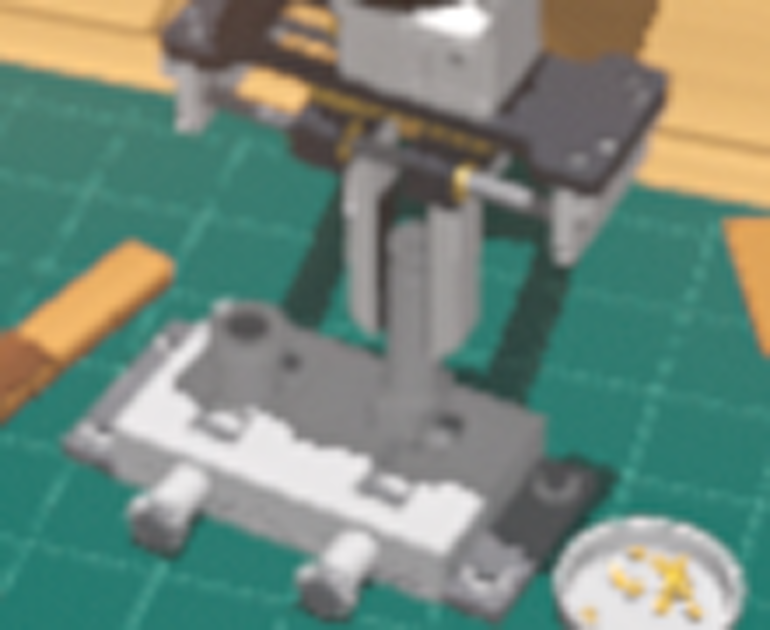

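View pics/w_d.png

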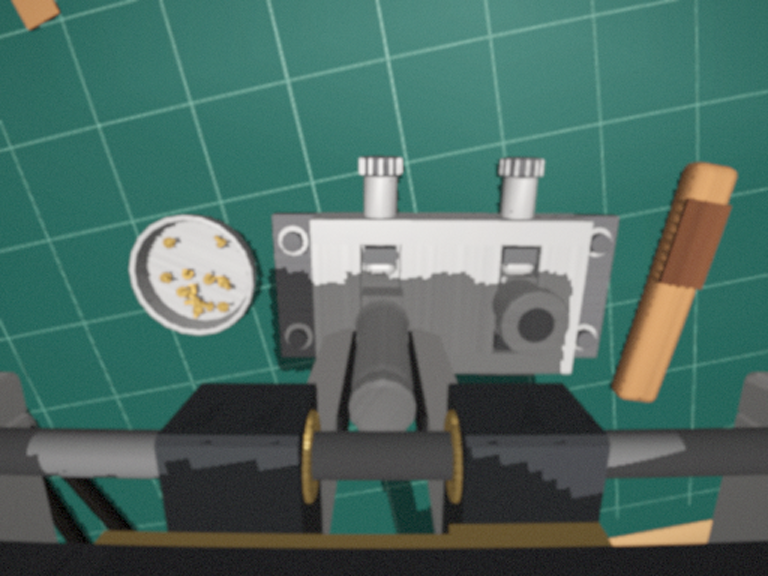

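```bash
cat > t2.py <<'E'
from h import *
import sys
from scipy.optimize import least_squares
np.set_printoptions(precision=3,suppress=True)
s=get_state(); c=camera_info("wrist"); d=np.load("/tmp/w_%s.npz"%sys.argv[1])["d"]
H=np.array([[.979,-.203,0],[.203,.979,0],[0,0,1]]); c0=np.array([518.8,46.8,0])+38*np.array([.203,.979,0])
R=s["orientation"]; q0=(s["eef_pos"]+3*R[:,2]-c0)@H.T
Q=np.array([H@(unproj("wrist",u,v,d[v,u],c)-c0) for v in range(160,290) for u in range(225,290) if d[v,u]>0])
for lo,hi,yy in((-46,-18,9),(-46,10,5),(-40,10,5),(-46,20,4)):
    S=Q[(abs(Q[:,1]+2)<yy)&(abs(Q[:,0]-q0[0])<25)&(Q[:,2]>q0[2]+lo)&(Q[:,2]<q0[2]+hi)]
    def f(x):
        a=np.array([x[2],x[3],1]);a/=np.linalg.norm(a)
        return np.linalg.norm(np.cross(S-np.array([x[0],x[1],q0[2]]),a),axis=1)-11
    o=least_squares(f,[q0[0],-2,0,0],loss="soft_l1",f_scale=.7); print(lo,hi,yy,len(S),o.x,np.median(abs(o.fun)))
x=o.x
K=Q[(np.hypot(Q[:,0]-x[0]-25*x[2],Q[:,1]-x[1])<8)&(Q[:,2]>q0[2]+15)&(Q[:,2]<q0[2]+35)]
A=np.c_[K[:,:2]-K[:,:2].mean(0),np.ones(len(K))]; g=np.linalg.lstsq(A,K[:,2],rcond=None)[0]
print("cap z",g[2],"tilt from cap",-g[:2],len(K),"underside z",g[2]-92)
# foot top face
F=Q[(Q[:,0]>x[0]+9)&(Q[:,0]<x[0]+22)&(abs(Q[:,1]+2)<7)&(Q[:,2]>45)&(Q[:,2]<75)]
print("foot pts",len(F), np.percentile(F[:,0],[2,98]) if len(F) else 0, np.median(F[:,2]) if len(F) else 0)
E
python3 t2.py d
```

```text
-46 -18 9 430 [ 0.528 -1.974  0.01   0.006] 0.18401566413713333
-46 10 5 586 [ 0.813 -1.935  0.019  0.006] 0.18465607195722544
-40 10 5 526 [ 0.827 -1.925  0.021  0.008] 0.17888800798433913
-46 20 4 609 [ 0.621 -1.993  0.011  0.004] 0.25560956669573187
cap z 139.62914490237804 tilt from cap [0.043 0.009] 728 underside z 47.629144902378044
foot pts 316 [ 9.91  15.233] 64.58549891883871
```

```bash
python3 - <<'E'
from h import *
p,d=grab_frame("top"); q=np.load("/tmp/top.npz")["p"]
save(np.hstack([q[110:225,190:310],p[110:225,190:310]]),"cmp.png",scale=3)
E
python3 st.py
```

```text
t 10.1 dx 0.1 dy -0.6 dz 34.8 F x -0.0 y -0.4 z -2.7 w 21.3 Ty -0.03625883550922071
```

View pics/cmp.png

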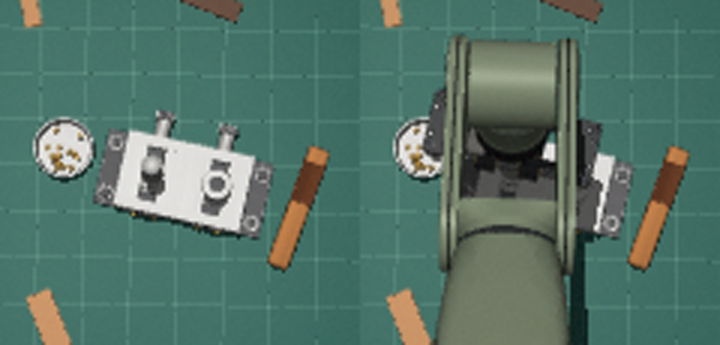

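The dish and slicker haven't moved, the stub is still seated, and the anvil is held steady. Handing in.

```bash
python3 -c "
from workcell import *
print(close_job())"
```

```text
the job is handed in; nothing more can be done
None
```

The tall anvil is free of the holder, and I handed the job in with it still held in the gripper. It is upright above its own pocket. The clock was at about 10 s of the 42 s allowed.

**What I did:** I gripped the post about 65 mm above its underside, with the jaws across the holder's y axis. I rocked it first towards the spring barrels, then back, then towards the barrels and back again, lifting a little each time, until the force fell to its own weight. It came out leaning about 0.11 rad. I straightened it by easing the foot lightly onto the jaw noses and moving the post back towards the barrels. Then I lifted it straight clear.

**Last checks:**
- **Height:** the underside is at about z = 48 mm, some 20 mm above the holder's top.
- **Position:** the foot is centred over the pocket within about 1 mm in x. In y, the camera puts the post about 2 mm to one side, while the arm's own reading says 0.5 mm.
- **Upright:** the fits to the post give a lean of 0.01–0.02 rad. A rougher check on the post's top face gave 0.04 rad.
- **Grip:** the load is steady at 2.7 N, which is the anvil's weight, and the finger opening is 21.3 mm. The highest wrist force I read was about 27 N, with readings taken only between moves.
- **Rest of the bench:** the short anvil is still seated, and the dish and slicker have not moved. I did not compare the other items before and after; the arm went nowhere near them at bench height.

**Deviations:**
- I overshot by about 65 mm while travelling to the anvil, with nothing nearby, and corrected it.
- One backward rock moved the post about 13 mm from its start position. That is probably more than 0.15 rad, which is past the range you gave.
- The tool itself finished tilted by about 0.07 rad.

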